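Slide the charger shelf back into its rack until it drops home

ROBOT

A 6-joint arm with a two-finger parallel gripper is mounted at the origin on the work surface. World frame = base frame: x ahead of the robot, y to its left, z up, the work surface at z = 0. Lengths are in m, angles in rad, forces in N, time in s.
With the tool pointing down it reaches from about 0.25 to 0.725 m from the base axis. Payload 9.7 kg.
Tool frame: the origin (TCP) lies on the centre line of the jaws, within the pads' length; the fingertips stand 8 mm ahead of it and the grasp point (between the pads) lies 11 mm behind it; z points along the fingers, y is the line along which they close (so a half turn about z gives the same grasp; the last joint's range is limited). The gripper opens to 85 mm and grips with 20 to 120 N. Pads are 22 mm wide; open, the fingers measure 114 mm over their backs; the gripper's body (76 mm by 85 mm) begins 54 mm behind the grasp point. The pads swing forward as they close: fully open they stand 13 mm farther back than shut.
Start: joints at [-1.159, 0.087, 0.176, 1.66, 0, 1.571], TCP at [0.22, -0.504, 0.239] pointing down, gripper open.
Joint ranges: [-3.13, 3.13], [-0.85, 1.81], [-1.15, 1.24], [-2.2, 2.28], [-1.44, 1.52], [-3.14, 3.14]. Speed limits (rad/s): [2.22, 2.22, 2.57, 3.14, 3.14, 3.14].

INTERFACE

Orientations are given as a rotation vector (axis times angle).
In Python, from workcell import bot, eoat, planner, eyes, ticket, readout gives the robot as it stands. The module is installed in compiled form; this text tells all that it offers. Calls block until the motion is done:
- bot.move_pose(position, orientation): joint-space move of the TCP to a pose.
- bot.move_l(position, orientation=None, velocity=0.15): straight line of the TCP; orientation=None keeps the orientation; velocity is the mean speed in m/s.
- bot.move_j(angles): joint-space move.
- eoat.ungrasp() and eoat.close(grip_force=None): open the fingers fully, or close them until they stop; grip_force is the grip in N (None keeps the last).
- bot.hold(seconds).
- planner.solve_ik(position, orientation): joint angles nearest the present ones, or None.
- eyes.snapshot(name): name is "side" or "top"; returns the picture (480x640x3 uint8, blue, green, red); there is no depth.
- eyes.camera_model(name): a dict with "mtx" (3x3 intrinsics, pixels), "distortion" ([k1, k2, p1, p2, k3] as OpenCV has them; the pictures are not rectified), "xyz" and "attitude" of the camera in the world. Camera axes: x right, y down, z forward; pixel columns grow to the right and rows downward; lengths in m; the calibration is good to about 2 mm. A picture is of the moment at which its call begins. camera_model takes no time and is no camera call.
A pose or a line that the arm cannot do raises bot.Unreachable and nothing moves.
- ticket.finish_job(): hands the job in; it is judged then, once.
Readings, each from a call of its own:
- readout.current_clock(): time.
- readout.current_q(): joint angles.
- readout.current_qvel(): joint speeds.
- readout.current_tau(): joint torques, N m.
- readout.current_tool_pos(): TCP position.
- readout.current_ee_rot(): TCP orientation.
- readout.current_force(): force on the tool from outside, world axes, zero at the start.
- readout.current_moment(): the same for the moment, N m.
- readout.current_finger_gap(): finger opening in m.
- readout.current_gripper_force(): force on a finger pad.
Only numpy, scipy, OpenCV 4.12 (cv2) and the standard library are available. Lean on these libraries where they do the work, as an engineer would, in place of code of your own. Each camera call takes 0.05 s, during which the arm holds its last target. There are 200 camera calls.

TASK

The white shelf that carries the red battery charger has been drawn out towards the robot along the runners of its bench rack. Push its front edge gently with the fingertips so that it slides back until you feel it drop into the notches and it sits fully home and level, then take the hand away. Do not lift the shelf, do not touch the battery pack and the little bottle that ride on it (the bottle must stay standing), and leave everything else on the bench where it is.

Things in the scene. Friction and masses are not known exactly. Their poses are not given: they have to be found in the camera images.
- rack: (All sizes in mm.) Fixed white bench rack, open at front and top, 360 deep (x) x 290 wide (y) x 86 high (back stop 88). Origin: centre of its underside, on the table; x: from the open front to the back, y left. Two cheeks 15 thick run the whole depth; slippery guides inside, 258 apart, and slippery runners 18 wide, top at z = 55. Back stop face at x = +156.5: halts the shelf with its rods over the notches.
- home (a point): A point of the rack (x = +45, y = 0, z = +48 mm from its origin): the shelf's origin lies here, within 4 along x, when the shelf is fully home. While riding on the runners the shelf's origin is 7 higher. It starts 45 to 105 short of this.
- notch (a point): Middle of the front notch in the left runner, on its floor (rack x = -45, y = +121, z = +48). Each runner has two such square notches, 16 long (x) and 7 mm deep, at x = -45 and x = +135; they catch the shelf's rods.
- shelf: Loose white board, 220 deep (x, to the back) x 254 wide (y, left) x 10 mm thick, 0.5 to 0.8 kg with the red charger screwed on it (x -7 to +103, y -75 to +75, 54 high). Two steel cross-rods, diameter 10, under it at x = -90 and +90 ride on the runners and fall into the 4 notches together. Origin: its centre, at the rods' underside; board from z = +10 to +20. Slides at 1 to 4 N; stiff at the stop.
- front_edge (a point): Middle of the shelf's front edge face (soft wood-coloured edging, gives 1 to 2 mm), which faces the robot, 10 mm high: 110 mm in front of the shelf's origin and 15 above it, so 70 above the table while riding and 63 when home. Push here towards the rack's +x; a brisk first touch knocks with about 10 N for a moment. In front of and below it the space between the cheeks is free.
- pack: Loose black and yellow battery pack lying on the front part of the shelf, 46 x 96 x 25 mm high, 0.18 kg; origin: centre of its underside. Not to be touched.
- glue: Small white bottle with red cap standing on the front part of the shelf, diameter 30, 55 mm high, 0.03 kg; origin: centre of its underside, z up. Not to be touched or tipped.
- pliers: Red-handled pliers lying on the mat, about 150 mm long; origin between the jaws and handles at table level. Bystander.
- driver: Blue-handled hex driver lying on the mat, about 190 mm long, 20 mm high; origin at table level near the front of the handle. Bystander.
- motor: Steel and blue motor can standing on the mat, diameter 37, 64 mm high over its shaft; origin: centre of its underside. Bystander.
- wheel: Car wheel lying flat on the mat: black tyre, white rim, diameter 64, 27 mm high; origin: centre of its underside. Bystander.
- cup: Empty red plastic screw cup on the mat, diameter 60, 40 mm high, left of the space before the rack; origin: centre of its underside. Bystander.

How it is judged:
By the outcome, as a careful person would: the job done as asked, in the order asked, and still so for the second after the job is handed in, with the robot touching nothing.
It also fails if it takes over 40 s, if anything falls off the work surface, if the arm or the gripper's body presses on something with over 40 N, if the wrist force passes 120 N, or if a joint passes its speed limit or range.

## Working session

There is one attempt and no reset: what is moved stays moved. The work goes in short steps, each a Python script; the robot and the scene stay as the last script left them, time stands still between calls to the robot, and variables do not carry over. Pictures are saved under pics/ and viewed, at most 10 in all, crops included, and the job is handed in when it is done.

```bash
mkdir -p pics; python3 - <<'E'
from workcell import bot, eoat, planner, eyes, ticket, readout
import cv2
for n in("top","side"):
    cv2.imwrite(f"pics/{n}0.png",eyes.snapshot(n)); print(n,eyes.camera_model(n))
print(readout.current_tool_pos(),readout.current_ee_rot(),readout.current_clock(),readout.current_finger_gap())
E
```

```text
top {'mtx': array([[622.4030025 ,   0.        , 315.60806485],
       [  0.        , 622.4030025 , 235.94920925],
       [  0.        ,   0.        ,   1.        ]]), 'distortion': array([-0.1069449,  0.       ,  0.       ,  0.       ,  0.       ]), 'xyz': array([0.32794006, 0.00759595, 1.48115925]), 'attitude': array([-2.13631018,  2.18171898, -0.16944233])}
side {'mtx': array([[566.39561724,   0.        , 318.41979203],
       [  0.        , 566.39561724, 242.69199099],
       [  0.        ,   0.        ,   1.        ]]), 'distortion': array([-0.04451262,  0.        ,  0.        ,  0.        ,  0.        ]), 'xyz': array([ 0.14397505, -1.08395712,  1.23746394]), 'attitude': array([-2.34840073,  0.35423858, -0.16968935])}
[ 0.22005353 -0.50386475  0.23863626] [-3.07410683e+00 -6.42006687e-01  4.15747429e-04] 0.1 0.08516555297879629
```

View pics/top0.png

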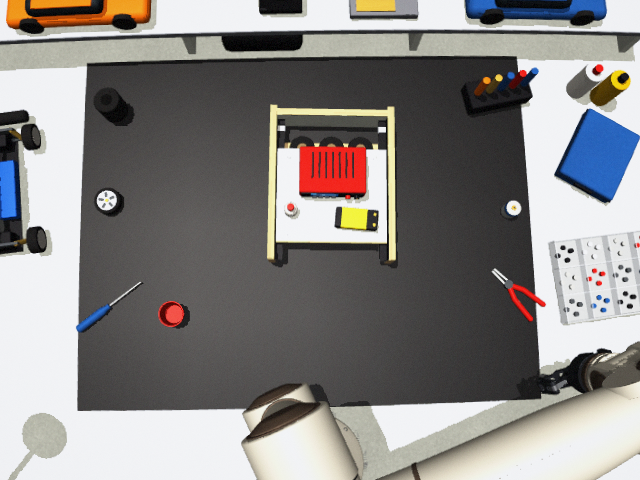

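View pics/side0.png

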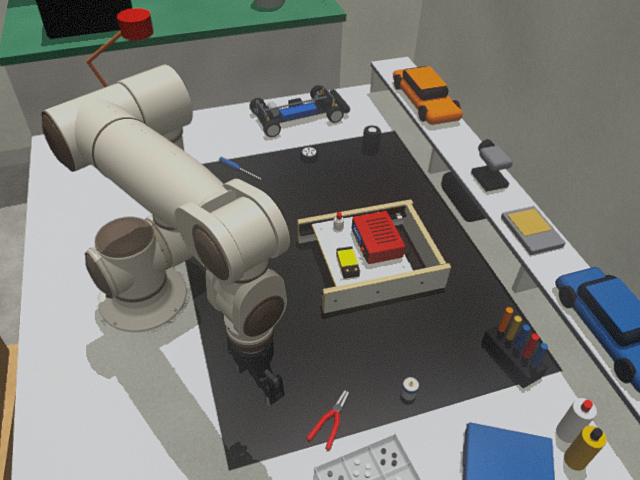

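The top picture shows the rack with its cheek tops at about (270,107), (394,109), (268,260) and (396,263). The shelf's front edge lies near row 243, the bottle at (291,210) and the pack at (357,218). The side picture shows the space in front of the rack is free. I'll zoom in for exact corners.

```bash
python3 - <<'E'
import cv2
im=cv2.imread("pics/top0.png")
c=im[95:275,255:415]
a=cv2.resize(c[:50],None,fx=5,fy=5,interpolation=cv2.INTER_CUBIC);b=cv2.resize(c[130:],None,fx=5,fy=5,interpolation=cv2.INTER_CUBIC)
cv2.imwrite("pics/crop0.png",cv2.vconcat([a,b]))
E
cat > h.py <<'E'
from workcell import bot, eoat, planner, eyes, ticket, readout
import cv2, numpy as np
from scipy.spatial.transform import Rotation as R
def px2w(name,uv,z):
    m=eyes.camera_model(name)
    p=cv2.undistortPoints(np.array(uv,float).reshape(-1,1,2),m["mtx"],m["distortion"]).reshape(-1,2)
    d=R.from_rotvec(m["attitude"]).apply(np.c_[p,np.ones(len(p))])
    return m["xyz"]+d*((z-m["xyz"][2])/d[:,2])[:,None]
E
```

```text
(no output)
```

View pics/crop0.png

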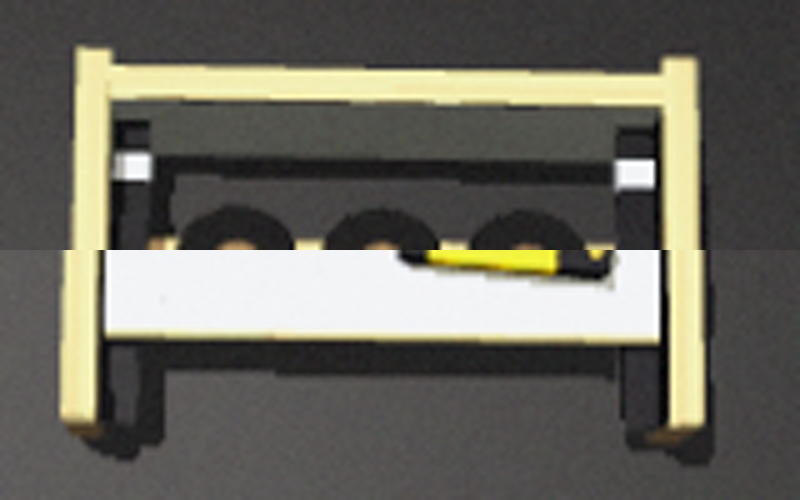

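The crop gives these pixel positions: cheek top corners at (270.4,104.4), (394.4,106.4), (267.2,258.6) and (396,260.4), and the shelf's front top edge from (276,241.6) to (387,243).

```bash
python3 - <<'E'
from h import *
np.set_printoptions(precision=4,suppress=True)
c=px2w("top",[(270.2,104.4),(394.4,106.4),(267.2,258.6),(396,260.4)],.086)-0
print(c, np.linalg.norm(c[0]-c[2]),np.linalg.norm(c[1]-c[3]),np.linalg.norm(c[0]-c[1]),np.linalg.norm(c[2]-c[3]))
f=px2w("top",[(276,241.6),(387,243)],.075); print(f,np.linalg.norm(f[0]-f[1]))
ax=(c[0]+c[1]-c[2]-c[3])[:2]; yaw=np.arctan2(ax[1],ax[0]); 
ay=(c[0]+c[2]-c[1]-c[3])[:2]; print("yaw",yaw,np.arctan2(-ay[0],ay[1]))
o=c.mean(0)[:2]; Rm=np.array([[np.cos(yaw),-np.sin(yaw)],[np.sin(yaw),np.cos(yaw)]])
print("o",o,"front in rack",(f[:,:2]-o)@Rm,"home front should be -0.065")
print("glue/pack",(px2w("top",[(291,214),(335,226),(377,231)],.08)[:,:2]-o)@Rm)
# candidate push poses
u=Rm[:,0]
for d in(-.30,-.2,-.065):
    p=o+u*d
    for s in(0,np.pi/2,-np.pi/2):
        r=(R.from_euler('z',yaw+s)*R.from_euler('x',np.pi)).as_rotvec()
        print(d,s,p,planner.solve_ik([*p,.067],r))
E
```

```text
[[ 0.8335  0.0778  0.086 ]
 [ 0.8243 -0.2137  0.086 ]
 [ 0.4712  0.0885  0.086 ]
 [ 0.4611 -0.2021  0.086 ]] 0.3624284067153963 0.36337750969040716 0.2916612022894141 0.29075760794251926
[[ 0.5109  0.0687  0.075 ]
 [ 0.5026 -0.1846  0.075 ]] 0.25339928925878275
yaw -0.030762871984093092 -0.033079114851086826
o [ 0.6476 -0.0624] front in rack [[-0.1407  0.1267]
 [-0.1412 -0.1267]] home front should be -0.065
glue/pack [[-0.0774  0.0934]
 [-0.104  -0.0073]
 [-0.1144 -0.1033]]
-0.3 0 [ 0.3477 -0.0531] [-0.1517 -0.4038 -0.5851  1.3895  0.      3.0207]
-0.3 1.5707963267948966 [ 0.3477 -0.0531] [-0.1517 -0.4038 -0.5851  1.3895  0.      1.4499]
-0.3 -1.5707963267948966 [ 0.3477 -0.0531] [-0.1517 -0.4038 -0.5851  1.3895 -0.     -1.6917]
-0.2 0 [ 0.4477 -0.0562] [-0.1249 -0.147  -0.385   1.3327  0.      3.0474]
-0.2 1.5707963267948966 [ 0.4477 -0.0562] [-0.1249 -0.147  -0.385   1.3327  0.      1.4766]
-0.2 -1.5707963267948966 [ 0.4477 -0.0562] [-0.1249 -0.147  -0.385   1.3327 -0.     -1.665 ]
-0.065 0 [ 0.5826 -0.0604] [-0.1032  0.174  -0.0606  1.3363  0.      3.0691]
-0.065 1.5707963267948966 [ 0.5826 -0.0604] [-0.1032  0.174  -0.0606  1.3363  0.      1.4983]
-0.065 -1.5707963267948966 [ 0.5826 -0.0604] [-0.1032  0.174  -0.0606  1.3363 -0.     -1.6433]
```

```bash
cat >> h.py <<'E'
yaw=-.0315; O=np.array([.6476,-.0624]); U=np.array([np.cos(yaw),np.sin(yaw)])
rot=(R.from_euler('z',yaw+np.pi)*R.from_euler('x',np.pi)).as_rotvec()
def P(d,z=.054): return [*(O+U*d),z]   # rack x of TCP
def st(): 
    p=readout.current_tool_pos(); f=readout.current_force()
    return round(readout.current_clock(),2),round(float((p[:2]-O)@U),4),round(float(p[2]),4),np.round(f,1)
E
python3 - <<'E'
from h import *
eoat.close(20); print(st())
bot.move_pose(P(-.23,.18),rot); print(st())
bot.move_l(P(-.23),rot,.15); print(st())
bot.move_l(P(-.175),None,.1); print(st(), readout.current_finger_gap())
cv2.imwrite("pics/side1.png",cv2.resize(eyes.snapshot("side")[170:340,200:480],None,fx=2.8,fy=2.8))
E
```

```text
(0.87, -0.4134, 0.2393, array([-0.1,  1.1, -0.9]))
(2.67, -0.2299, 0.1801, array([-0.7, -0.2, -0. ]))
(3.66, -0.2295, 0.0549, array([ 0.9,  0.8, -0.5]))
(4.36, -0.1754, 0.0539, array([0.5, 0.5, 0.2])) 0.0003056409955679833
```

View pics/side1.png

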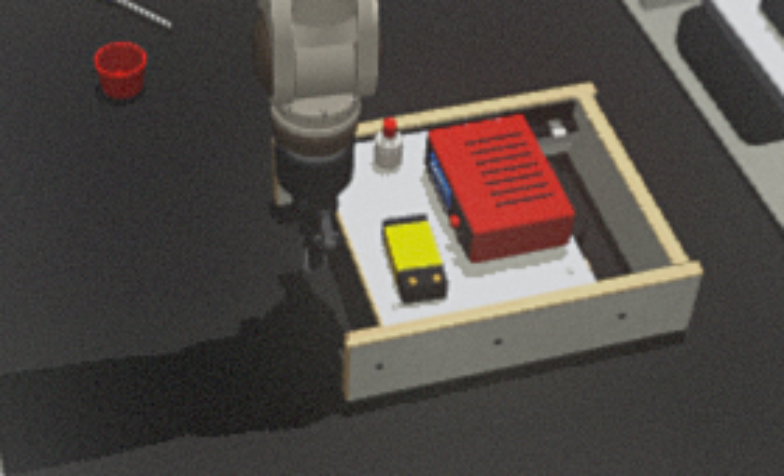

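The picture shows the closed fingers just in front of the shelf's front edge, with the body clear of the pack (crop 415,255) and the bottle (388,150). I'll creep on to contact and start the push.

```bash
python3 - <<'E'
from h import *
d=-.172; hit=False
while d<-.100:
    d+=.002 if not hit else .005
    bot.move_l(P(d),None,.02 if not hit else .03); s=st(); fx=float(s[3][:2]@U)
    if fx<-1 and not hit: print("contact?",s)
    hit=hit or (d>-.150 and fx<-1)
    if fx<-12: print("high",s); break
print(st(), readout.current_clock())
cv2.imwrite("pics/top1.png",cv2.resize(eyes.snapshot("top")[90:290,240:420],None,fx=3,fy=3))
E
```

```text
contact? (7.31, -0.1501, 0.054, array([-2. ,  0.9,  0.5]))
(10.47, -0.0997, 0.054, array([-0.6, -0.6, -0.6])) 10.475
```

View pics/top1.png

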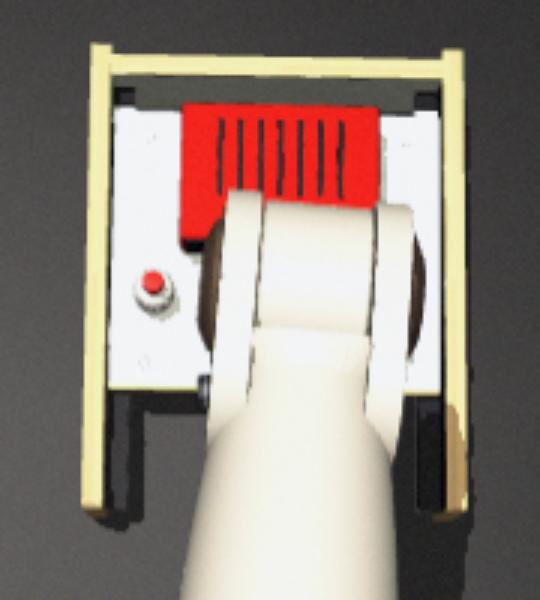

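The shelf follows: its front edge is now at crop row 388 and the bottle stands at (152,285). I'll go on slowly in short steps, watching the force for the stop.

```bash
python3 - <<'E'
from h import *
d=-.0997; log=[]
while d<-.068:
    d+=.002 if d<-.086 else .001
    bot.move_l(P(d),None,.02); s=st(); fx=float(s[3][:2]@U); log.append((s[1],round(fx,1),float(s[3][2])))
    if d>-.084 and fx<-8: break
print(log); print(st())
cv2.imwrite("pics/top2.png",cv2.resize(eyes.snapshot("top")[90:290,240:420],None,fx=3,fy=3))
cv2.imwrite("pics/side2.png",cv2.resize(eyes.snapshot("side")[170:340,200:480],None,fx=2.8,fy=2.8))
E
```

```text
[(-0.0977, -2.5, 0.2), (-0.0956, -2.0, 0.2), (-0.0935, -1.9, 0.2), (-0.0915, -1.8, 0.5), (-0.0895, -2.3, 0.4), (-0.0875, -1.8, 1.0), (-0.0855, -2.7, 0.4), (-0.0847, -2.4, 0.7), (-0.0836, -3.8, 1.1), (-0.0824, -0.8, 0.0), (-0.0813, -0.5, 0.9), (-0.0805, 0.3, -0.2), (-0.0796, -0.0, 0.5), (-0.0786, -0.6, -0.0), (-0.0777, -0.5, 0.4), (-0.0767, 0.6, -0.2), (-0.076, -2.8, 0.8), (-0.0749, -4.4, 1.4), (-0.0737, -3.4, 1.1), (-0.073, -5.6, 1.9), (-0.0729, -10.7, 6.0)]
(15.79, -0.0729, 0.0539, array([-10.7,   0.6,   6. ]))
```

View pics/side2.png

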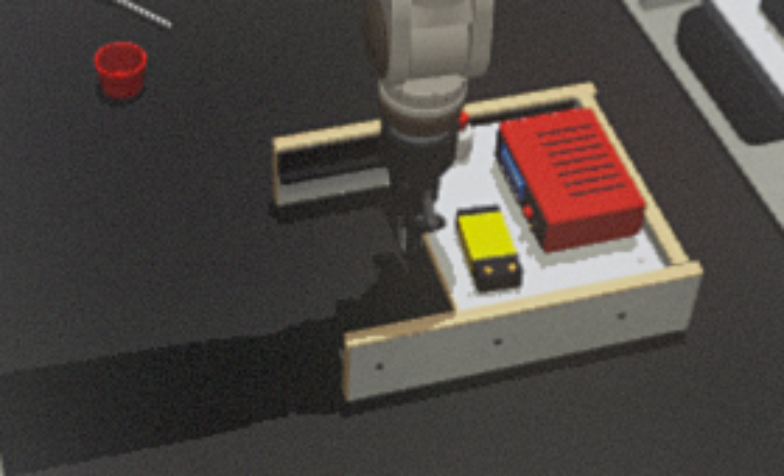

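The pack is untouched. The force vanished at -0.083 and rose again to 10.7 N at -0.073, which looks like a drop followed by the stop. I'll back off and check whether it is level.

```bash
python3 - <<'E'
from h import *
bot.move_l(P(-.10),None,.05); print(st())
bot.move_l(P(-.18),None,.12); bot.move_l(P(-.18,.18),None,.15); 
bot.move_pose([.25,-.33,.24],rot); print(st())
t=eyes.snapshot("top");s=eyes.snapshot("side")
cv2.imwrite("pics/top3f.png",t)
a=cv2.resize(t[95:270,255:405],(514,600),interpolation=cv2.INTER_CUBIC)
cv2.imwrite("pics/top3.png",a)
cv2.imwrite("pics/side3.png",cv2.resize(s[190:320,285:460],(800,594),interpolation=cv2.INTER_CUBIC))
E
```

```text
(16.61, -0.0998, 0.0542, array([-0.6,  0. , -0.2]))
(19.75, -0.3885, 0.2396, array([-0. , -0.4, -0.5]))
```

View pics/top3.png

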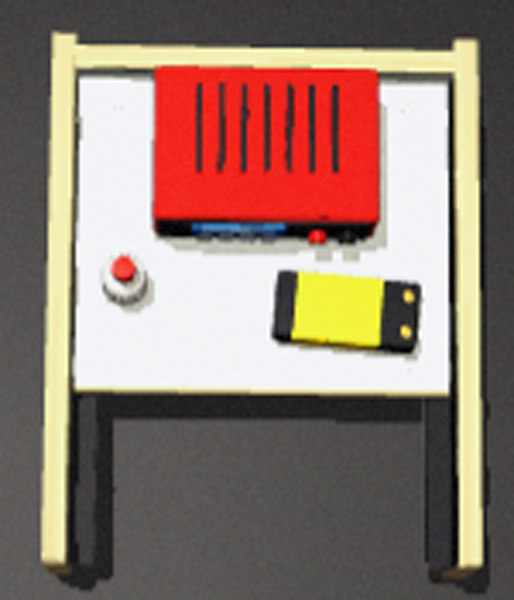

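View pics/side3.png

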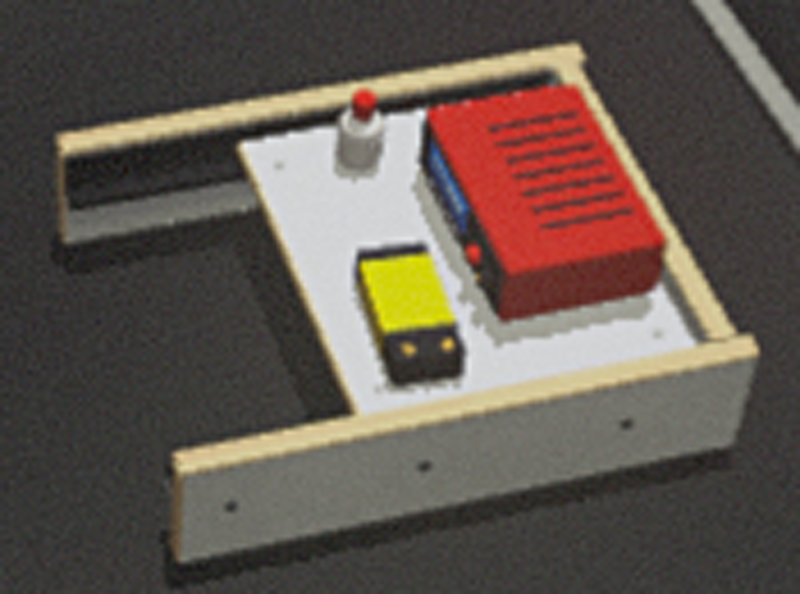

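The shelf is back against the stop, and the pack and bottle are in place with the bottle standing. To check the drop, I'll triangulate the front-left top corner, at top (276.9,208.7) and side (337.5,221.7). The cheek's front-left top corner is the reference.

```bash
python3 - <<'E'
from h import *
from scipy.optimize import least_squares
np.set_printoptions(precision=4,suppress=True)
def proj(n,X):
    m=eyes.camera_model(n);r=R.from_rotvec(m["attitude"]).inv()
    return cv2.projectPoints(np.array([X]),r.as_rotvec(),-r.apply(m["xyz"]),m["mtx"],m["distortion"])[0].ravel()
def tri(t,s):
    q=least_squares(lambda X:np.r_[proj("top",X)-t,proj("side",X)-s],[.55,0,.07]);return q.x,np.abs(q.fun).max()
Q=np.array([[U[0],-U[1]],[U[1],U[0]]])
def c2(p): return p[0]/514*150+255,p[1]/600*175+95
def s2(p): return p[0]/800*175+285,p[1]/594*130+190
for nm,t,s in[("cheekL .086",(43,562),(57,140)),("shelf FL",(76,390),(240,145)),("charger front-right-top",(379,221),(506,276)),("charger front-left top",(154,219),(427,112)),("pack fr?",(389,350),(390,345))]:
    x,e=tri(c2(t),s2(s)); print(nm,x,"rack",(x[:2]-O)@Q,e)
for z in(.068,.075): print(z,(px2w("top",[c2((76,390)),c2((448,393))],z)[:,:2]-O)@Q)
# predicted side crop pixel of the shelf front-left/right top corners
for z in(.068,.075):
  for y in(.127,-.1):
    X=[*(O+Q@np.array([-.065,y])),z];p=proj("side",X);print(z,y,(p-[285,190])*[800/175,594/130])
  for y in (.075,-.075):
    X=[*(O+Q@np.array([.038,y])),z+.054];p=proj("side",X);print("charger",z,y,(p-[285,190])*[800/175,594/130])
E
```

```text
cheekL .086 [0.4716 0.0878 0.0832] rack [-0.1806  0.1445] 0.4687798137329082
shelf FL [0.5892 0.065  0.0675] rack [-0.0623  0.1255] 0.6081194048815064
charger front-right-top [ 0.688  -0.1376  0.1182] rack [ 0.0428 -0.0739] 0.07712887268570512
charger front-left top [0.6935 0.0102 0.1182] rack [0.0436 0.074 ] 0.8219201060681485
pack fr? [ 0.6097 -0.145   0.0882] rack [-0.0352 -0.0837] 1.1510758450796743
0.068 [[-0.0635  0.1257]
 [-0.0624 -0.1253]]
0.075 [[-0.0648  0.1254]
 [-0.0637 -0.1243]]
0.068 0.127 [232.7225 144.1593]
0.068 -0.1 [343.943  397.7765]
charger 0.068 0.075 [414.9934 108.9376]
charger 0.068 -0.075 [500.2913 274.2956]
0.075 0.127 [233.1581 136.4009]
0.075 -0.1 [344.7867 390.0821]
charger 0.075 0.075 [415.9959 100.8282]
charger 0.075 -0.075 [501.6406 266.1954]
```

The corner heights match the dropped, level state: front edge 0.068 (0.075 if still riding) and charger top about 0.120 (0.129 if riding). The edge lies at rack x = -0.063, against -0.065 expected.

```bash
python3 -c "
from h import *
print(st(), ticket.finish_job())"
```

```text
the job is handed in; nothing more can be done
(19.85, -0.3883, 0.2397, array([0. , 0.2, 1.1])) None
```

The shelf is pushed home, dropped into its notches and level by camera measurement, the bottle is standing and the pack was not touched; the hand is clear and the job was handed in at about 20 s, with no verdict returned.

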